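# Nest the lamp cups into the packing stand

### The job

Nest the copper lamp cup into the brass cup on the wooden stand, and then the steel cup into the copper one, each fully home: a cup must be turned until its notched foot drops over the lugs inside the cup below, and the angle of the lugs in the stand can only be found by feel or by looking in. The cups are thin and dent, so lower and turn them gently, without ramming or forcing. Let go of the upright stack, and leave the other things on the table where they are.

Things in the scene. Friction and masses are not known exactly. Their poses are not given: they have to be found in the camera images.
- stand: fixed wooden block, 110 x 110 x 30 mm, with a brass lamp cup of the same shape as the loose ones fixed upright on its middle. Origin: centre of the block's underside, z up. The brass cup's underside is 30 mm, its floor 66 mm and its rim 114 mm above the origin.
- stand_floor (a point): centre of the brass cup's inner floor. Four round-topped lugs stand on this floor, 90 degrees apart, same size as in the loose cups, but on a seat clamped at an angle that differs every time: neither the stand's axes nor this point's tell it.
- copper_cup: loose copper-coloured lamp cup, hollow, round, open on top. Origin: centre of its underside, z up. Height 84 mm, wall 2.5 to 3.5 mm. The top 18 mm is a straight band 62 mm across (to grip from outside); below it tapers from 56 to a foot 40 mm across. About 0.2 kg. One cup nests in another with 2 mm play sideways.
- copper_foot (a point): centre of the cup's underside. The foot has four notches, 11 mm wide and 8 mm high, towards the cup's +x, +y, -x and -y. Put into another cup it stands 7 mm proud on the lugs there until its notches come over them (within 7 degrees; repeats every 90); then it drops: home is underside on the floor below.
- copper_floor (a point): centre of the cup's inner floor, 36 mm above its underside (the next cup's underside comes to rest here). It carries four round-topped lugs, 7 mm wide, 7 mm high, 13 to 21 mm from the axis, towards the cup's own +x, +y, -x and -y.
- steel_cup: loose steel-coloured (silver) lamp cup, hollow, round, open on top. Origin: centre of its underside, z up. Height 84 mm, wall 2.5 to 3.5 mm. The top 18 mm is a straight band 62 mm across (to grip from outside); below it tapers from 56 to a foot 40 mm across. About 0.2 kg. One cup nests in another with 2 mm play sideways.
- steel_foot (a point): centre of the cup's underside. The foot has four notches, 11 mm wide and 8 mm high, towards the cup's +x, +y, -x and -y. Put into another cup it stands 7 mm proud on the lugs there until its notches come over them (within 7 degrees; repeats every 90); then it drops: home is underside on the floor below.
- steel_floor (a point): centre of the cup's inner floor, 36 mm above its underside (the next cup's underside comes to rest here). It carries four round-topped lugs, 7 mm wide, 7 mm high, 13 to 21 mm from the axis, towards the cup's own +x, +y, -x and -y.
- big_pot: lidded brass pot, 104 mm across, 100 mm high; bystander, leave alone. Origin: on its underside
- hammer: small hammer lying flat; bystander, leave alone. Origin: on its underside, under the tool
- screwdriver: screwdriver lying flat; bystander, leave alone. Origin: on its underside, under the tool
- dish: shallow brass dish, 150 mm across, 20 mm high; bystander, leave alone. Origin: on its underside
- tube: upright pierced brass tube, 38 mm across, 150 mm high; bystander, leave alone. Origin: on its underside
- scarab: brass scarab figure, about 100 x 105 x 40 mm; bystander, leave alone. Origin: on its underside
There are look-alikes about, which are no part of the job. Leave any turquoise look-alike of the steel_cup alone. Of the things shaped like the copper_cup, the copper one is meant.

How it is judged:
By the outcome, as a careful person would: the job done as asked, in the order asked, and still so for the second after the job is handed in, with the robot touching nothing.
It also fails if it takes over 64 s, if anything falls off the work surface, if the arm or the gripper's body presses on something with over 40 N, if the wrist force passes 120 N, or if a joint passes its speed limit or range.

### The arm

A 6-joint arm with a two-finger parallel gripper is mounted at the origin on the work surface. World frame = base frame: x ahead of the robot, y to its left, z up, the work surface at z = 0. Lengths are in m, angles in rad, forces in N, time in s.
With the tool pointing down it reaches from about 0.35 to 0.975 m from the base axis. Payload 17.4 kg.
Tool frame: the origin (TCP) lies at the very end of the fingers, on their centre line; the grasp point (between the pads) lies 19 mm behind it; z points along the fingers, y is the line along which they close (so a half turn about z gives the same grasp; the last joint's range is limited). The gripper opens to 85 mm and grips with 20 to 120 N. Pads are 22 mm wide; open, the fingers measure 114 mm over their backs; the gripper's body (76 mm by 85 mm) begins 54 mm behind the grasp point. The pads swing forward as they close: fully open they stand 13 mm farther back than shut.
Start: joints at [-1.189, 0.116, 1.442, -0, 1.584, -0.038], TCP at [0.275, -0.616, 0.231] pointing down, gripper open.
Joint ranges: [-2.83, 2.83], [-0.83, 2.19], [0.07, 2.5], [-1.14, 4.28], [0.01, 3], [-2.97, 2.97]. Speed limits (rad/s): [1.89, 1.89, 2.22, 3.14, 3.14, 3.14].

### API

Orientations are given as a unit quaternion [w, x, y, z].
In Python, from cell import manip gives the robot as it stands. The module is installed in compiled form; this text tells all that it offers.
- The arm moves only by the tool move_arm, never from a script. Its argument "increments" is a list of rows, each a list of 3 entries, a list of its own where there are three numbers: the shift along the tool's x, y, z in mm, then the turn, a rotation vector about the tool's x, y, z in degrees, then the opening, from -1 (shut) to 1 (fully open). In form: [[[tx, ty, tz], [rx, ry, rz], gripper], ...]. A call has 1 to 20 rows; each row shifts and turns the commanded pose from where the row before left it, along the tool's axes as they then stand; what a row does not reach is not made up. A row lasts 1/10 s, in which the tool goes at most 50 mm and 8.59 degrees, less where a joint would pass 70% of its speed; a pose out of reach is approached as far as the arm can. A call with a gripper value outside its range is refused whole. The fingers move at their own pace and stop on an object; "newtons" is the grip in N (left out, the last holds). Time passes only in rows, so rows that do not move let the fingers close. It gives the time, the measured TCP pose, the force, the opening and the grip force at its end, in the units of the state.
- manip.sense(): the state, without advancing time (a new reading comes with each control period).
- manip.read_camera(name): name is "scene" or "top" or "wrist"; returns a dict with "img" (400x640x3 uint8, red, green, blue), "range_z" (400x640 float32, m along the optical axis (not along the pixel's ray), 0 where there is no reading), "camera_matrix" (3x3 intrinsics, pixels), "distortion" ([k1, k2, p1, p2, k3] as OpenCV has them; the pictures are not rectified), "view" (4x4, takes a point from world to camera coordinates). Camera axes: x right, y down, z forward; pixel columns grow to the right and rows downward; lengths in m; the calibration is good to about 2 mm. A picture is of the moment at which its call begins.
- manip.sign_off(): hands the job in; it is judged then, once.
The state is a dict: "time": time; "qpos": joint angles; "dq": joint speeds; "joint_efforts": joint torques, N m; "ee_pos": TCP position; "tcp_rot": TCP orientation; "contact_force": force on the tool from outside, world axes, zero at the start; "moment": the same for the moment, N m; "gripper_width": finger opening in m; "grasp_force": force on a finger pad.
Only numpy, scipy, OpenCV 4.12 (cv2) and the standard library are available. Lean on these libraries where they do the work, as an engineer would, in place of code of your own. Each camera call takes 0.05 s, during which the arm holds its last target. There are 200 camera calls.

## Working session

There is one attempt and no reset: what is moved stays moved. The work goes in short steps, Python scripts to look and compute and a tool call to move; the robot and the scene stay as the last step left them, time stands still between calls to the robot, and variables do not carry over. Pictures are saved under pics/ and viewed, at most 10 in all, crops included, and the job is handed in when it is done.

Besides the shell and the picture viewer there is one more tool, called after ">>>" as name([rows], argument=value, ...), one row to a line, values as JSON. move_arm: Moves the arm, as the interface text tells. Its arguments: {"type":"object","properties":{"increments":{"type":"array"},"newtons":{"type":"number"}},"required":["increments"]}

```bash
mkdir -p pics; cat > h.py <<'E'
import numpy as np, cv2
from cell import manip
def cam(n):
    c=manip.read_camera(n); return c
def rays(c,uv):
    uv=np.asarray(uv,float).reshape(-1,1,2)
    n=cv2.undistortPoints(uv,np.asarray(c["camera_matrix"]),np.asarray(c["distortion"])).reshape(-1,2)
    V=np.asarray(c["view"]);R=V[:3,:3];t=V[:3,3]
    d=np.c_[n,np.ones(len(n))]
    return -R.T@t, d@R, d
def plane(c,uv,z):
    o,d,_=rays(c,uv); s=(z-o[2])/d[:,2]; return o+d*s[:,None]
def depthpts(c,uv):
    uv=np.asarray(uv).astype(int).reshape(-1,2); o,d,_=rays(c,uv); r=c["range_z"][uv[:,1],uv[:,0]]
    return o+d*r[:,None]
def save(c,n): cv2.imwrite("pics/"+n,c["img"][:,:,::-1] if isinstance(c,dict) else c[:,:,::-1])
E
python3 - <<'E'
from h import *
a=cam("scene");b=cam("top");np.savez("s0.npz",**a);np.savez("t0.npz",**b)
save(np.vstack([cv2.resize(a["img"],(480,300)),cv2.resize(b["img"],(480,300))]),"a.png")
save(b,"b.png")
print(a["view"],b["view"],b["camera_matrix"]);print(manip.sense())
E
```

```text
[[ 0.35731227  0.93398031 -0.00295335 -0.16964702]
 [ 0.67751303 -0.26136971 -0.68750416 -0.32409096]
 [-0.64288727  0.24365274 -0.72617443  1.61409426]
 [ 0.          0.          0.          1.        ]] [[ 0.01817051 -0.99975097  0.01295487 -0.02397548]
 [-0.99588402 -0.01924791 -0.08856943  0.54089723]
 [ 0.08879673 -0.01129219 -0.99598576  1.48036823]
 [ 0.          0.          0.          1.        ]] [[509.90655551   0.         327.35235176]
 [  0.         509.90655551 199.3692814 ]
 [  0.           0.           1.        ]]
{'time': 0.1, 'qpos': array([-1.18881432e+00,  1.16451538e-01,  1.44217723e+00, -9.71044181e-06,
        1.58399378e+00, -3.77863543e-02]), 'dq': array([ 0.00073915,  0.00075177, -0.00058122, -0.00153608, -0.00058386,
        0.00075606]), 'joint_efforts': array([ 7.98827296e-04, -7.33667779e+01, -6.33788538e+01, -4.50350967e-06,
        5.31505735e-03,  3.75837840e-05]), 'ee_pos': array([ 0.27503347, -0.61625109,  0.23064006]), 'tcp_rot': array([-5.06510387e-04,  9.78054935e-01,  2.08346535e-01, -9.29678624e-05]), 'contact_force': array([-0.08709528,  0.34089468, -0.41067755]), 'moment': array([-0.00043301,  0.03100151, -0.02993315]), 'grasp_force': 0.0, 'gripper_width': 0.08546092389066358}
```

View pics/a.png

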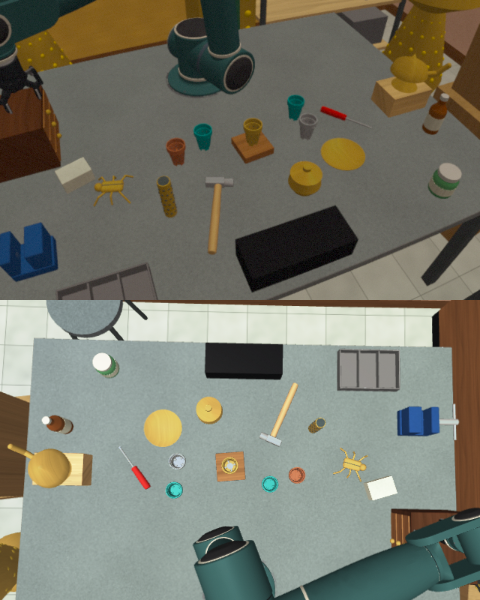

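View pics/b.png

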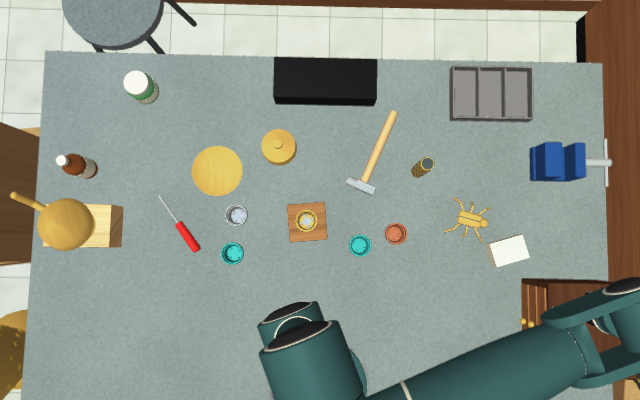

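The top view shows five cup shapes:
- Copper-coloured at (396,233).
- Silver at (236,215).
- Turquoise look-alikes at (232,253) and (360,245), to be left alone.
- The brass cup on the stand at (307,221).

By colour, the copper cup is (396,233) and the steel cup is (236,215). I'll check both in one enlarged crop and measure their positions.

```bash
cat > loc.py <<'E'
from h import *
b=dict(np.load("t0.npz"));a=dict(np.load("s0.npz"))
v,u=np.mgrid[0:400,0:640];uv=np.c_[u.ravel(),v.ravel()]
for n,c in(("top",b),("scene",a)):
  P=depthpts(c,uv);ok=c["range_z"].ravel()>0
  for name,px,h in(("copper",(396,233),.084),("steel",(236,215),.084),("turqA",(360,245),.084),("turqB",(232,253),.084),("stand",(307,221),.114)):
    g=plane(b,[px],h)[0]
    m=ok&(np.hypot(P[:,0]-g[0],P[:,1]-g[1])<.05)&(abs(P[:,2]-h)<.006)
    q=P[m][:,:2].astype(np.float32)
    if len(q)>4:
      A=np.c_[2*q,np.ones(len(q))];s=np.linalg.lstsq(A,(q**2).sum(1),rcond=None)[0]
      cc,r=cv2.minEnclosingCircle(q);print(n,name,len(q),np.round(s[:2],4),"r",round(float(np.sqrt(s[2]+s[:2]@s[:2])),4),"enc",np.round(cc,4),round(r,4),"z",np.round(P[m][:,2].mean(),4))
i=b["img"]
t=[cv2.resize(i[y-28:y+28,x-28:x+28],(390,390),interpolation=cv2.INTER_CUBIC) for x,y in((396,233),(236,215))]
save(np.hstack(t),"c.png")
E
python3 loc.py
```

```text
top copper 89 [ 0.4437 -0.2078] r 0.0291 enc [ 0.4441 -0.2078] 0.0313 z 0.0838
top steel 88 [0.4875 0.244 ] r 0.029 enc [0.4872 0.2442] 0.0309 z 0.0841
top turqA 88 [ 0.4081 -0.1066] r 0.0289 enc [ 0.4083 -0.1066] 0.031 z 0.0843
top turqB 95 [0.3797 0.2512] r 0.029 enc [0.3795 0.2513] 0.031 z 0.0839
top stand 83 [0.4741 0.0449] r 0.029 enc [0.4742 0.0451] 0.0308 z 0.1141
scene copper 168 [ 0.4441 -0.2088] r 0.0292 enc [ 0.4452 -0.2087] 0.0332 z 0.083
scene steel 159 [0.4884 0.2454] r 0.0293 enc [0.4896 0.2472] 0.0339 z 0.083
scene turqA 169 [ 0.4087 -0.1071] r 0.029 enc [ 0.4089 -0.1048] 0.0337 z 0.0827
scene turqB 133 [0.3812 0.2522] r 0.0289 enc [0.3816 0.2528] 0.0327 z 0.0829
scene stand 161 [0.4747 0.0445] r 0.0291 enc [0.4743 0.0438] 0.0334 z 0.1131
```

View pics/c.png

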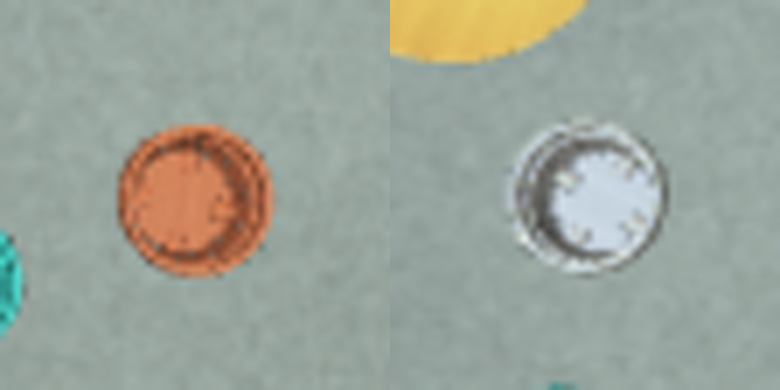

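The crop shows the plain copper cup on the left and the silver cup on the right, both upright with four lugs faintly visible on the floor. These are the two that are meant. Next is the wrist camera's offset from the tool.

```bash
cat >> h.py <<'E'
from scipy.spatial.transform import Rotation as Ro
def tool():
    s=manip.sense(); q=s["tcp_rot"]; return s["ee_pos"],Ro.from_quat([q[1],q[2],q[3],q[0]]),s
def goto(p,yaw=None):
    "shift in tool mm and turn about tool z (deg) to get TCP to p (world), tool x axis at yaw (deg)"
    e,R,s=tool(); d=R.inv().apply(np.array(p)-e)*1000; x=R.as_matrix()[:,0]; y=np.degrees(np.arctan2(x[1],x[0]))
    print("t",round(s["time"],2),"tcp",np.round(e,4),"shift",np.round(d,1),"yaw",round(y,2),"tilt",np.round(R.as_matrix()[:,2],4), "" if yaw is None else "rz %.2f"%(-((yaw-y+90)%180-90)), "F",np.round(s["contact_force"],2),"w",round(s["gripper_width"],4),"g",round(s["grasp_force"],1))
E
python3 - <<'E'
from h import *
c=cam("wrist");V=c["view"];R=V[:3,:3];o=-R.T@V[:3,3];e,T,s=tool()
print("cam in tool",T.inv().apply(o-e),"axis in tool",T.inv().apply(R[2]), "x",T.inv().apply(R[0]));print(c["camera_matrix"])
goto([.444,-.208,.25])
E
```

```text
cam in tool [ 0.07779558 -0.00019744 -0.14288232] axis in tool [-3.05374622e-01 -3.00410471e-05  9.52232293e-01] x [1.92801296e-04 9.99999977e-01 9.33781286e-05]
[[349.77743784   0.         319.41227704]
 [  0.         349.77743784 198.7502868 ]
 [  0.           0.           1.        ]]
t 0.15 tcp [ 0.275  -0.6163  0.2308] shift [ 320.7 -304.   -19. ] yaw 24.05 tilt [-3.e-04  8.e-04 -1.e+00]  F [ 1.11 -1.58  1.29] w 0.0856 g 0.0
```

>>> move_arm([
  [[24,-30,4],[0,0,0],1],
  [[24,-30,4],[0,0,0],1],
  [[24,-30,4],[0,0,0],1],
  [[24,-30,8],[0,0,0],1],
  [[24,-30,8],[0,0,0],1],
  [[24,-30,8],[0,0,0],1],
  [[24,-30,8],[0,0,0],1],
  [[24,-30,12],[0,0,0],1],
  [[24,-30,12],[0,0,0],1],
  [[24,-30,12],[0,0,0],1],
  [[0,0,0],[0,0,0],1],
  [[0,0,0],[0,0,0],1],
])

```text
time: 1.35
ee_pos: [0.3721, -0.2441, 0.1513]
tcp_rot: [0.0, 0.978, 0.209, -0.0]
contact_force: [-0.3, -0.5, 0.8]
gripper_width: 0.0851
grasp_force: 0.0
```

```bash
cat > look.py <<'E'
import sys
from h import *
# usage: look.py name x y zrim
n,x,y,zr=sys.argv[1],*map(float,sys.argv[2:5])
c=cam("wrist");np.savez(n+".npz",**c)
goto([x,y,zr+.03])
v,u=np.mgrid[0:400,0:640];uv=np.c_[u.ravel(),v.ravel()]
P=depthpts(c,uv);ok=c["range_z"].ravel()>0
m=ok&(np.hypot(P[:,0]-x,P[:,1]-y)<.045)&(abs(P[:,2]-zr)<.004)
q=P[m][:,:2].astype(np.float32);cc,r=cv2.minEnclosingCircle(q)
A=np.c_[2*q,np.ones(len(q))];s=np.linalg.lstsq(A,(q**2).sum(1),rcond=None)[0]
print("rim",len(q),np.round(cc,4),round(r,4),"ls",np.round(s[:2],4),"z",P[m][:,2].mean())
cx,cy=s[:2]
zf=zr-.048
D=np.hypot(P[:,0]-cx,P[:,1]-cy)
f=ok&(D<.010);fz=np.median(P[f][:,2]);print("floor z",fz)
l=ok&(D>.0135)&(D<.0205)&(P[:,2]>fz+.0035)&(P[:,2]<fz+.009)
a=np.arctan2(P[l][:,1]-cy,P[l][:,0]-cx)
z=np.exp(4j*a).mean();print("lugs n",l.sum(),"angle mod90 (deg)",np.degrees(np.angle(z))/4,"conc",abs(z))
print("hist",np.histogram(np.degrees(a),bins=24,range=(-180,180))[0])
pu=uv[m];x0,y0=pu.min(0)-6;x1,y1=pu.max(0)+6
k=c["img"][max(y0,0):y1,max(x0,0):x1];save(cv2.resize(k,(500,500),interpolation=cv2.INTER_CUBIC),n+".png")
E
python3 look.py copper .444 -.208 .084
```

```text
t 1.4 tcp [ 0.3721 -0.2448  0.1516] shift [80.7 -4.3 37.6] yaw 24.09 tilt [ 2.e-04 -4.e-04 -1.e+00]  F [-0.51 -0.12  0.43] w 0.0853 g 0.0
rim 2240 [ 0.4421 -0.2082] 0.0311 ls [ 0.4422 -0.2083] z 0.08389452183613644
floor z 0.03633955675728506
lugs n 438 angle mod90 (deg) -9.56663686511325 conc 0.8818505333902443
hist [11  0  1  0 27 69  9  0  0  0 31 74 10  0  0  0 29 72 10  0  0  0 28 67]
```

View pics/copper.png

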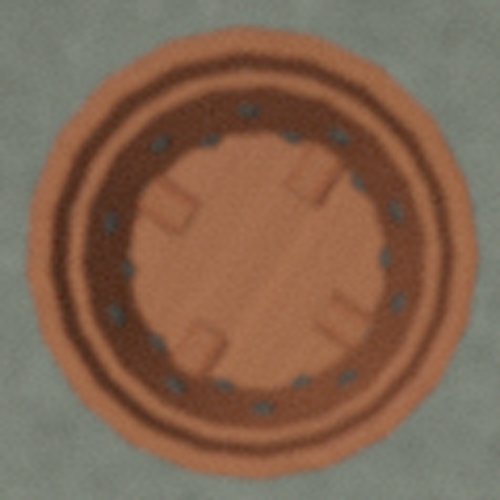

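The crop shows the copper cup from straight above, with lugs at about (172,205), (313,178), (345,320) and (203,348). The depth image puts them at -9.6° (mod 90). Now I grip it.

>>> move_arm([
  [[26,-2,0],[0,0,0],1],
  [[26,-2,0],[0,0,0],1],
  [[26,-0.7,0],[0,0,0],1],
  [[0.9,0,15],[0,0,0],1],
  [[0,0,15],[0,0,0],1],
  [[0,0,15],[0,0,0],1],
  [[0,0,15],[0,0,0],1],
  [[0,0,15],[0,0,0],1],
  [[0,0,12],[0,0,0],1],
  [[0,0,10],[0,0,0],1],
  [[0,0,0],[0,0,0],1],
  [[0,0,0],[0,0,0],1],
])

```text
time: 2.6
ee_pos: [0.4422, -0.2082, 0.0545]
tcp_rot: [0.0, 0.978, 0.208, 0.0]
contact_force: [-0.4, 0.2, 0.3]
gripper_width: 0.0857
grasp_force: 0.0
```

```bash
python3 -c "
from h import *
goto([.4422,-.2083,.054])"
```

```text
t 2.6 tcp [ 0.4422 -0.2082  0.0545] shift [-0.1  0.   0.5] yaw 24.05 tilt [ 1.e-04 -0.e+00 -1.e+00]  F [-0.43  0.21  0.3 ] w 0.0857 g 0.0
```

>>> move_arm([
  [[0,0,0],[0,0,0],-1],
  [[0,0,0],[0,0,0],-1],
  [[0,0,0],[0,0,0],-1],
  [[0,0,0],[0,0,0],-1],
  [[0,0,0],[0,0,0],-1],
  [[0,0,0],[0,0,0],-1],
  [[0,0,0],[0,0,0],-1],
], newtons=25)

```text
time: 3.3
ee_pos: [0.4426, -0.2083, 0.0554]
tcp_rot: [0.0, 0.978, 0.208, 0.001]
contact_force: [-1.5, 1.7, 6.5]
gripper_width: 0.062
grasp_force: 26.3
```

>>> move_arm([
  [[0,0,-10],[0,0,0],-1],
  [[0,0,-20],[0,0,0],-1],
  [[0,0,-35],[0,0,0],-1],
  [[0,0,-40],[0,0,0],-1],
  [[0,0,-40],[0,0,0],-1],
  [[3.4,-14,0],[0,0,0],-1],
  [[6.8,-27,0],[0,0,0],-1],
  [[6.8,-27,0],[0,0,0],-1],
  [[6.8,-27,0],[0,0,0],-1],
  [[6.8,-27,0],[0,0,0],-1],
  [[6.8,-27,0],[0,0,0],-1],
  [[6.8,-27,0],[0,0,0],-1],
  [[6.8,-27,0],[0,0,0],-1],
  [[3.4,-14,0],[0,0,0],-1],
  [[0,0,0],[0,0,0],-1],
  [[0,0,0],[0,0,0],-1],
  [[0,0,0],[0,0,0],-1],
])

```text
time: 5.0
ee_pos: [0.4033, 0.0116, 0.1992]
tcp_rot: [0.0, 0.978, 0.208, -0.0]
contact_force: [0.7, -0.4, -2.9]
gripper_width: 0.0615
grasp_force: 28.7
```

```bash
python3 look.py stand .4745 .0448 .114; python3 - <<'E'
from h import *
c=dict(np.load("stand.npz"));i=c["img"].copy()
save(i,"standfull.png")
E
```

```text
t 5.05 tcp [0.4034 0.0116 0.1992] shift [78.5 -1.4 55.1] yaw 24.0 tilt [-3.e-04 -1.e-04 -1.e+00]  F [ 0.15 -0.15 -2.67] w 0.0619 g 28.7
rim 1882 [0.4731 0.0454] 0.0311 ls [0.473  0.0454] z 0.11391114320422904
floor z 0.06835700638833819
lugs n 282 angle mod90 (deg) 20.231724377801967 conc 0.919567875190851
hist [17 46  3  0  0  0 15 57  4  0  0  0 16 53  4  0  0  0 14 51  2  0  0  0]
```

View pics/standfull.png

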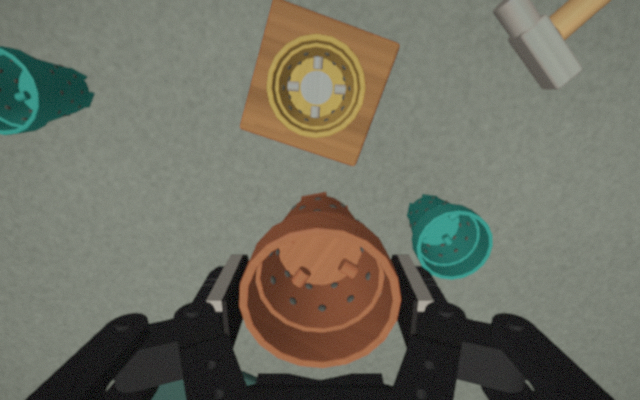

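The wrist view shows the brass cup at (317,86) with lugs near (318,62), (341,90), (315,111) and (292,87). The copper cup is held upright at (320,295). The stand lugs are at 20.2° against -9.6° for the cup, so I turn about +30°. I'll measure the held cup in the same picture for a relative offset.

```bash
cat > held.py <<'E'
from h import *
import sys
c=dict(np.load(sys.argv[1]+".npz"));zf=float(sys.argv[2])
e,T,s=tool()
v,u=np.mgrid[0:400,0:640];uv=np.c_[u.ravel(),v.ravel()]
P=depthpts(c,uv);ok=c["range_z"].ravel()>0
L=T.inv().apply(P-e)*1000
hsv=cv2.cvtColor(c["img"],cv2.COLOR_RGB2HSV).reshape(-1,3)
m=ok&(np.hypot(L[:,0],L[:,1])<36)&(L[:,2]<-10)&(L[:,2]>-50)&((hsv[:,1]>90)|(len(sys.argv)>3))&(hsv[:,2]>50 )
print(np.percentile(L[m][:,2],[0.5,2,10,50]))
zt=np.percentile(L[m][:,2],3)
q=L[m&(L[:,2]<zt+4)&(np.hypot(L[:,0],L[:,1])>26)]
A=np.c_[2*q[:,:2],np.ones(len(q))];r=np.linalg.lstsq(A,(q[:,:2]**2).sum(1),rcond=None)[0]
pl=np.linalg.lstsq(np.c_[q[:,:2],np.ones(len(q))],q[:,2],rcond=None)[0]
print("rim in tool mm",len(q),np.round(r[:2],2),"r",np.sqrt(r[2]+r[:2]@r[:2]),"plane",pl,"enc",cv2.minEnclosingCircle(q[:,:2].astype(np.float32)))
E
python3 held.py stand 0
```

```text
[-29.99032941 -29.65177398 -29.06025983 -23.93809482]
rim in tool mm 4943 [ 0.61 -0.22] r 28.839284709257168 plane [-4.65811093e-03 -5.95843325e-04 -2.82953562e+01] enc ((-0.6694315671920776, -0.01890593022108078), 31.90797233581543)
```

>>> move_arm([
  [[20,-0.5,0],[0,0,0],-1],
  [[30,-0.7,0],[0,0,0],-1],
  [[20,-0.4,0],[0,0,0],-1],
  [[7,-0.2,0],[0,0,0],-1],
  [[0,0,0],[0,0,-6],-1],
  [[0,0,0],[0,0,-6],-1],
  [[0,0,0],[0,0,-6],-1],
  [[0,0,0],[0,0,-6],-1],
  [[0,0,0],[0,0,-5.8],-1],
  [[0,0,10],[0,0,0],-1],
  [[0,0,10],[0,0,0],-1],
  [[0,0,5],[0,0,0],-1],
  [[0,0,0],[0,0,0],-1],
  [[0,0,0],[0,0,0],-1],
])

```text
time: 6.45
ee_pos: [0.4729, 0.0451, 0.1742]
tcp_rot: [-0.0, 0.892, 0.452, -0.0]
contact_force: [0.6, 0.6, -3.1]
gripper_width: 0.0618
grasp_force: 28.7
```

```bash
python3 -c "
from h import *
goto([.473,.0447,.1275],53.8)"
```

```text
t 6.45 tcp [0.4729 0.0451 0.1742] shift [-0.3  0.4 46.7] yaw 53.8 tilt [-3.e-04  0.e+00 -1.e+00] rz 0.00 F [ 0.63  0.6  -3.06] w 0.0618 g 28.7
```

>>> move_arm([
  [[-0.3,0.4,3],[0,0,0],-1],
  [[0,0,4],[0,0,0],-1],
  [[0,0,4],[0,0,0],-1],
  [[0,0,4],[0,0,0],-1],
  [[0,0,4],[0,0,0],-1],
  [[0,0,4],[0,0,0],-1],
  [[0,0,4],[0,0,0],-1],
  [[0,0,4],[0,0,0],-1],
  [[0,0,4],[0,0,0],-1],
  [[0,0,3],[0,0,0],-1],
  [[0,0,2],[0,0,0],-1],
  [[0,0,0],[0,0,0],-1],
])

```text
time: 7.65
ee_pos: [0.473, 0.0447, 0.1341]
tcp_rot: [-0.0, 0.892, 0.453, -0.0]
contact_force: [-0.2, 0.5, -2.8]
gripper_width: 0.062
grasp_force: 28.7
```

>>> move_arm([
  [[0,0,1.5],[0,0,0],-1],
  [[0,0,1.5],[0,0,0],-1],
  [[0,0,1],[0,0,0],-1],
  [[0,0,1],[0,0,0],-1],
  [[0,0,1],[0,0,0],-1],
  [[0,0,1],[0,0,0],-1],
  [[0,0,1],[0,0,0],-1],
  [[0,0,1],[0,0,0],-1],
  [[0,0,0],[0,0,0],-1],
])

```text
time: 8.55
ee_pos: [0.473, 0.0447, 0.1252]
tcp_rot: [-0.0, 0.892, 0.453, -0.0]
contact_force: [0.2, -0.6, -1.8]
gripper_width: 0.0621
grasp_force: 28.7
```

The underside is already below the lug tops with no contact force, so the notches are over the lugs. I continue slowly to the floor.

>>> move_arm([
  [[0,0,1],[0,0,0],-1],
  [[0,0,1],[0,0,0],-1],
  [[0,0,1],[0,0,0],-1],
  [[0,0,0.8],[0,0,0],-1],
  [[0,0,0],[0,0,0],-1],
])

```text
time: 9.05
ee_pos: [0.4731, 0.0447, 0.1215]
tcp_rot: [-0.0, 0.892, 0.453, 0.0]
contact_force: [-1.3, -0.1, -3.1]
gripper_width: 0.0616
grasp_force: 28.7
```

>>> move_arm([
  [[0,0,0.5],[0,0,0],-1],
  [[0,0,0.5],[0,0,0],-1],
  [[0,0,0],[0,0,0],-1],
])

```text
time: 9.35
ee_pos: [0.4733, 0.0448, 0.1214]
tcp_rot: [0.0, 0.892, 0.453, 0.0]
contact_force: [-2.4, 0.5, 7.1]
gripper_width: 0.0613
grasp_force: 29.4
```

Contact starts at 7 N with the underside at the floor height, so the copper cup is home. I release, lift and check.

>>> move_arm([
  [[0,0,-0.6],[0,0,0],-0.3],
  [[0,0,0],[0,0,0],1],
  [[0,0,0],[0,0,0],1],
  [[0,0,0],[0,0,0],1],
  [[0,0,0],[0,0,0],1],
  [[0,0,-10],[0,0,0],1],
  [[0,0,-30],[0,0,0],1],
  [[0,0,-40],[0,0,0],1],
  [[0,0,-40],[0,0,0],1],
  [[0,0,-10],[0,0,0],1],
  [[0,0,0],[0,0,0],1],
  [[0,0,0],[0,0,0],1],
])

```text
time: 10.55
ee_pos: [0.4729, 0.0447, 0.2501]
tcp_rot: [-0.0, 0.892, 0.453, -0.0]
contact_force: [0.4, -0.3, -0.1]
gripper_width: 0.0854
grasp_force: 0.0
```

```bash
sed -i 's/^n,x,y,zr=.*/n,x,y,zr=sys.argv[1],*map(float,sys.argv[2:5])/' look.py; python3 look.py nest1 .473 .045 .150; python3 -c "
from h import *
print(.4875-.078*np.cos(np.radians(53.8)),.2445-.078*np.sin(np.radians(53.8)))
goto([.4414,.1816,.15])"
```

```text
t 10.6 tcp [0.4727 0.0447 0.2496] shift [ 0.5  0.2 69.6] yaw 53.85 tilt [-1.9e-03 -1.0e-04 -1.0e+00]  F [-0.98 -0.38 -0.44] w 0.0853 g 0.0
rim 1334 [0.4729 0.045 ] 0.031 ls [0.4733 0.0453] z 0.14976198342762964
floor z 0.10368301534739727
lugs n 240 angle mod90 (deg) 20.071984591717055 conc 0.9046620096536295
hist [15 40  4  0  0  0 15 46  1  0  0  0 17 36  3  0  0  0 16 42  5  0  0  0]
0.4414327579256458 0.18155709565278344
t 10.6 tcp [0.4727 0.0447 0.2496] shift [  92.2 -105.9   99.7] yaw 53.85 tilt [-1.9e-03 -1.0e-04 -1.0e+00]  F [-0.98 -0.38 -0.44] w 0.0853 g 0.0
```

The copper rim is at 149.8 mm (150 mm expected), so it is home, and its lugs are at 20.1°. Next I look at the steel cup.

>>> move_arm([
  [[15,-17,0],[0,0,0],1],
  [[23,-26,0],[0,0,0],1],
  [[23,-27,15],[0,0,0],1],
  [[20,-24,30],[0,0,0],1],
  [[11,-12,35],[0,0,0],1],
  [[0,0,20],[0,0,0],1],
  [[0,0,0],[0,0,0],1],
  [[0,0,0],[0,0,0],1],
])

```text
time: 11.4
ee_pos: [0.4416, 0.1813, 0.1509]
tcp_rot: [-0.0, 0.892, 0.453, -0.001]
contact_force: [0.5, -0.1, 1.2]
gripper_width: 0.0855
grasp_force: 0.0
```

```bash
python3 look.py steel .4875 .2445 .084;  python3 - <<'E'
from h import *
goto([.4875,.2445,.054]);c=dict(np.load("steel.npz"));save(c,"steelfull.png")
E
```

```text
t 11.45 tcp [0.442  0.1813 0.1518] shift [77.8 -0.6 37.9] yaw 53.83 tilt [ 3.e-04  1.e-04 -1.e+00]  F [0.82 0.03 0.52] w 0.0854 g 0.0
rim 2244 [0.4865 0.2451] 0.0311 ls [0.4865 0.245 ] z 0.08386394867453963
floor z 0.0363942370910022
lugs n 435 angle mod90 (deg) -32.439837915767846 conc 0.8796548258039711
hist [ 0  0  1 61 39  0  0  0  3 65 43  0  1  0  0 67 45  0  0  1  1 65 43  0]
t 11.45 tcp [0.442  0.1813 0.1518] shift [77.8 -0.6 97.9] yaw 53.83 tilt [ 3.e-04  1.e-04 -1.e+00]  F [0.82 0.03 0.52] w 0.0854 g 0.0
```

View pics/steelfull.png

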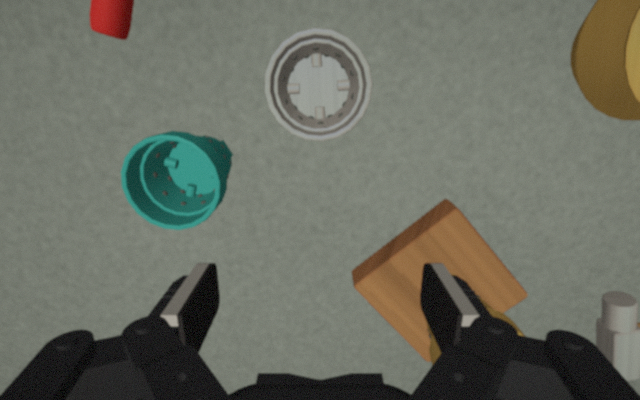

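The wrist view shows the steel cup at (318,84) with lugs near (317,60), (342,85), (319,111) and (293,88), and the turquoise cup at (175,180) clear of the fingers. The steel lugs are at -32.4°, so it needs -37.5° to match the copper's 20.1°. Now I grip it.

>>> move_arm([
  [[26,-0.6,0],[0,0,0],1],
  [[26,-0.6,0],[0,0,0],1],
  [[25.7,-0.5,0],[0,0,0],1],
  [[0,0,15],[0,0,0],1],
  [[0,0,15],[0,0,0],1],
  [[0,0,15],[0,0,0],1],
  [[0,0,15],[0,0,0],1],
  [[0,0,15],[0,0,0],1],
  [[0,0,12],[0,0,0],1],
  [[0,0,10],[0,0,0],1],
  [[0,0,0],[0,0,0],1],
  [[0,0,0],[0,0,0],-1],
  [[0,0,0],[0,0,0],-1],
  [[0,0,0],[0,0,0],-1],
  [[0,0,0],[0,0,0],-1],
  [[0,0,0],[0,0,0],-1],
  [[0,0,0],[0,0,0],-1],
  [[0,0,0],[0,0,0],-1],
], newtons=25)

```text
time: 13.25
ee_pos: [0.4866, 0.2455, 0.055]
tcp_rot: [0.0, 0.892, 0.453, 0.001]
contact_force: [-1.1, -0.5, 5.7]
gripper_width: 0.0618
grasp_force: 27.2
```

>>> move_arm([
  [[0,0,-10],[0,0,0],-1],
  [[0,0,-30],[0,0,0],-1],
  [[0,0,-45],[0,0,0],-1],
  [[0,0,-45],[0,0,0],-1],
  [[0,0,-40],[0,0,0],-1],
  [[-10,6,-10],[0,0,0],-1],
  [[-25,16,0],[0,0,0],-1],
  [[-33,21,0],[0,0,0],-1],
  [[-33,21,0],[0,0,0],-1],
  [[-33,21,0],[0,0,0],-1],
  [[-25,16,0],[0,0,0],-1],
  [[-10.7,6.3,0],[0,0,0],-1],
  [[0,0,0],[0,0,6],-1],
  [[0,0,0],[0,0,6.5],-1],
  [[0,0,0],[0,0,6.5],-1],
  [[0,0,0],[0,0,6.5],-1],
  [[0,0,0],[0,0,6.5],-1],
  [[0,0,0],[0,0,5.5],-1],
  [[0,0,0],[0,0,0],-1],
  [[0,0,0],[0,0,0],-1],
])

```text
time: 15.25
ee_pos: [0.4726, 0.0451, 0.2339]
tcp_rot: [-0.0, 0.99, 0.144, -0.0]
contact_force: [-0.3, -0.8, -2.0]
gripper_width: 0.0621
grasp_force: 28.4
```

```bash
python3 -c "
from h import *
c=cam('wrist');np.savez('h2.npz',**c)
goto([.4731,.0451,.1705],16.3)"; python3 held.py h2 0 x
```

```text
t 15.3 tcp [0.4727 0.0451 0.2339] shift [ 0.4  0.1 63.4] yaw 16.52 tilt [-3.e-04  1.e-04 -1.e+00] rz 0.22 F [ 0.76 -0.26 -2.93] w 0.0617 g 28.4
[-43.90270875 -42.89682211 -29.63108114 -24.54151607]
rim in tool mm 473 [ 5.22 -0.09] r 33.44360482382438 plane [-4.19661045e-02 -7.03208226e-05 -4.17294734e+01] enc ((5.049190521240234, -0.05229185149073601), 35.116859436035156)
```

>>> move_arm([
  [[0.4,0,8],[0,0,0.2],-1],
  [[0,0,10],[0,0,0],-1],
  [[0,0,7],[0,0,0],-1],
  [[0,0,4],[0,0,0],-1],
  [[0,0,4],[0,0,0],-1],
  [[0,0,4],[0,0,0],-1],
  [[0,0,4],[0,0,0],-1],
  [[0,0,4],[0,0,0],-1],
  [[0,0,4],[0,0,0],-1],
  [[0,0,4],[0,0,0],-1],
  [[0,0,4],[0,0,0],-1],
  [[0,0,4],[0,0,0],-1],
  [[0,0,3],[0,0,0],-1],
  [[0,0,0],[0,0,0],-1],
])

```text
time: 16.7
ee_pos: [0.473, 0.045, 0.1696]
tcp_rot: [-0.0, 0.99, 0.141, -0.0]
contact_force: [0.2, -0.5, -2.3]
gripper_width: 0.0617
grasp_force: 28.4
```

>>> move_arm([
  [[0,0,1.5],[0,0,0],-1],
  [[0,0,1.5],[0,0,0],-1],
  [[0,0,1],[0,0,0],-1],
  [[0,0,1],[0,0,0],-1],
  [[0,0,1],[0,0,0],-1],
  [[0,0,1],[0,0,0],-1],
  [[0,0,1],[0,0,0],-1],
  [[0,0,0],[0,0,0],-1],
])

```text
time: 17.5
ee_pos: [0.4731, 0.045, 0.1619]
tcp_rot: [-0.0, 0.99, 0.141, -0.0]
contact_force: [-0.1, 0.7, -2.0]
gripper_width: 0.0617
grasp_force: 28.4
```

Still free, and already below the standing-proud height. I continue to the floor.

>>> move_arm([
  [[0,0,1],[0,0,0],-1],
  [[0,0,1],[0,0,0],-1],
  [[0,0,1],[0,0,0],-1],
  [[0,0,1],[0,0,0],-1],
  [[0,0,0.5],[0,0,0],-1],
  [[0,0,0],[0,0,0],-1],
])

```text
time: 18.1
ee_pos: [0.4731, 0.045, 0.1575]
tcp_rot: [-0.0, 0.99, 0.14, -0.0]
contact_force: [-0.1, -0.3, -1.9]
gripper_width: 0.062
grasp_force: 28.4
```

>>> move_arm([
  [[0,0,0.5],[0,0,0],-1],
  [[0,0,0.5],[0,0,0],-1],
  [[0,0,0],[0,0,0],-1],
])

```text
time: 18.4
ee_pos: [0.4734, 0.0451, 0.1571]
tcp_rot: [0.0, 0.99, 0.141, 0.0]
contact_force: [-0.4, 1.1, 3.3]
gripper_width: 0.062
grasp_force: 28.7
```

Touch at z = 157 mm, the expected home height, with about 5 N of contact. I release, lift and check.

>>> move_arm([
  [[0,0,-0.3],[0,0,0],-0.3],
  [[0,0,0],[0,0,0],1],
  [[0,0,0],[0,0,0],1],
  [[0,0,0],[0,0,0],1],
  [[0,0,0],[0,0,0],1],
  [[0,0,-10],[0,0,0],1],
  [[0,0,-30],[0,0,0],1],
  [[0,0,-40],[0,0,0],1],
  [[0,0,-40],[0,0,0],1],
  [[0,0,-10],[0,0,0],1],
  [[0,0,0],[0,0,0],1],
  [[0,0,0],[0,0,0],1],
])

```text
time: 19.6
ee_pos: [0.473, 0.045, 0.2859]
tcp_rot: [-0.0, 0.99, 0.14, -0.001]
contact_force: [1.0, 0.5, 0.4]
gripper_width: 0.0853
grasp_force: 0.0
```

```bash
python3 look.py nest2 .473 .045 .186; python3 - <<'E'
from h import *
c=cam("scene");save(np.vstack([cv2.resize(c["img"],(480,300)),cv2.resize(c["img"][130:230,220:400],(480,267),interpolation=cv2.INTER_CUBIC)]),"end.png")
E
```

```text
t 19.65 tcp [0.4728 0.045  0.2855] shift [ 0.3  0.1 69.5] yaw 16.15 tilt [-1.8e-03 -1.0e-04 -1.0e+00]  F [-0.49 -0.26 -0.01] w 0.0852 g 0.0
rim 1334 [0.4729 0.0444] 0.0312 ls [0.4734 0.0446] z 0.18575445988488665
floor z 0.13896860431830516
lugs n 245 angle mod90 (deg) 20.05440331152297 conc 0.894779169628014
hist [14 48  3  0  0  0 16 44  2  0  0  0 14 29  4  0  0  0 19 45  7  0  0  0]
```

View pics/end.png

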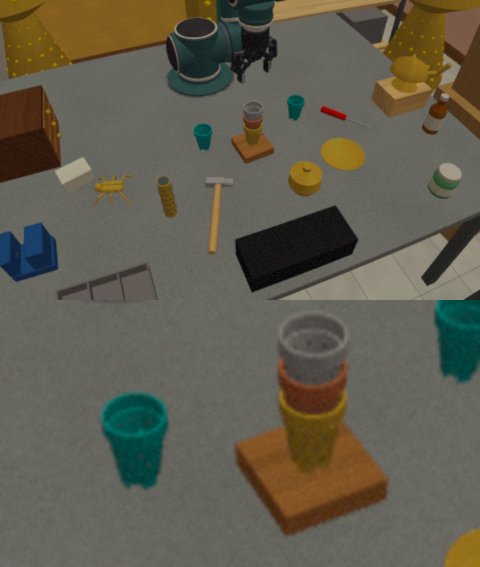

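The picture shows the upright stack at (253,125), brass then copper then steel, with everything else unmoved. The steel rim is at 185.8 mm (186 mm expected) and its lugs are at 20.1°, so both cups are home.

```bash
python3 -c "
from cell import manip
print(manip.sign_off())"
```

```text
the job is handed in; nothing more can be done
None
```

The copper cup is nested fully home in the brass cup and the steel cup fully home in the copper one, both with only light contact; the stack stands free and upright, nothing else looks moved, and the job was handed in at about 20 s.

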